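Hold a lamp battery pack down in the test dock

TASK

Take the battery pack with the two side ears out of the plywood cradle, slide it foot-down into the slot of the grey test dock, and press it down against the sprung plunger until both ears rest firmly on the dock's steel stops. The dock only reads the charge while the pack is held fully home, so finish while still holding it pressed down: do not let go, and do not lean on it with more than a firm push. Leave the other pack, the mug and the paint bottles alone.

Things in the scene. Friction and masses are not known exactly. Their poses are not given: they have to be found in the camera images.
- pack_grip (a point): Centre of the grip of the pack with ears: a loose white plastic slab, 103 mm tall, 0.11 to 0.21 kg, upright in either bay of the cradle. The grip is 18 mm thick (x, grasp across it), 44 mm wide (y), 50 mm tall; this point is 25 mm below the top, 78 mm above the underside. z up. Under the grip: a cross-bar 18 by 92 mm, 8 mm tall, its ends the two ears; below it the blade. Same when turned half round.
- pack_foot (a point): Centre of the underside of the same pack, 78 mm below pack_grip, same axes. The blade is 14 mm thick (x), 56 mm wide (y) and 45 mm tall, its lowest 3 mm stepped in to 8 by 50 mm. The ears' undersides are 45 mm above this point.
- slot_mouth (a point): Centre of the dock's slot, level with the tops of the stops, 66 mm above the table. x across the slot, y along it, z up. The slot is vertical, 1 mm wider than the blade on every side, mouth chamfered 3 mm. Fully home, the pack's foot is 45 mm below this point, its grip centre 33 mm above. The fixed grey dock is 120 mm wide (y), 60 tall, reaching from x = -65 (front, with dark window) to +45 mm.
- stops: The dock's two fixed steel stops, pads 18 by 14 mm and 6 mm high on the dock's top, centred 41 mm to either side of the slot (y). The pack's ears come to rest on them. Origin: 6 mm below slot_mouth, same axes.
- plunger (a joint): The sprung plunger in the dock's slot, how far it is pressed down, in m. 0 = up, its brass top 27 mm below slot_mouth. It pushes up with 3 N at 0, more than the pack weighs, rising by 0.28 N per mm; it is at 0.018 (about 8 N) when the ears meet the stops.
- spare_mid (a point): Centre of the other pack, a loose plain white plastic slab without ears, 18 by 40 by 72 mm tall (axes x, y, z), standing in the other bay of the cradle. Leave alone.
- cradle: Fixed plywood open tray, 50 mm (x) by 220 mm (y), walls 34 mm high and 8 mm thick; origin under its centre; yaw varies. A cross wall in the middle divides it into two bays centred 55 mm to either side along its y; the packs stand in them on a floor 8 mm above the table, wide side along y.
- mug: Loose white mug, 80 mm across with a handle, 95 mm tall, beyond the work. Origin at the centre of its underside. Leave alone.
- dropper_a: Loose white paint dropper bottle, 25 mm across and 82 mm tall, beyond the dock. Origin at the centre of its underside. Leave alone.
- dropper_b: Like dropper_a, standing beyond the cradle. Leave alone.
Mind the look-alikes: they are no part of the job. Of the things shaped like the part that bears pack_grip, the white one is meant.

How it is judged:
By the outcome, as a careful person would: the job done as asked, in the order asked, and still so for the second after the job is handed in, while the arm keeps its last pose, push and grip.
It also fails if it takes over 48 s, if anything falls off the work surface, if the arm or the gripper's body presses on something with over 40 N, if the wrist force passes 120 N, or if a joint passes its speed limit or range.

ROBOT

A 6-joint arm with a two-finger parallel gripper is mounted at the origin on the work surface. World frame = base frame: x ahead of the robot, y to its left, z up, the work surface at z = 0. Lengths are in m, angles in degrees, forces in N, time in s.
With the tool pointing down it reaches from about 0.35 to 0.875 m from the base axis. Payload 4.2 kg.
Tool frame: the origin (TCP) lies midway between the tips of the shut fingers; the grasp point (between the pads) lies 19 mm behind it; z points along the fingers, y is the line along which they close (so a half turn about z gives the same grasp; the last joint's range is limited). The gripper opens to 87 mm and grips with 3 to 60 N. Pads are 19 mm wide; open, the fingers measure 117 mm over their backs; the gripper's body (75 mm by 190 mm) begins 51 mm behind the grasp point.
Start: joints at [91.65, 22.042, 0.453, 0, -68.411, -14.817], TCP at [0.142, 0.609, 0.223] pointing down, gripper open.
Joint ranges: [-179.83, 179.83], [-69.29, 118.12], [-61.27, 80.66], [-181.25, 117.63], [-171.15, -9.14], [-177.46, 177.46]. Speed limits (degrees/s): [159.86, 159.86, 180, 180, 180, 180].

INTERFACE

Orientations are given as a 3x3 rotation matrix whose columns are the frame's x, y, z axes.
In Python, from station import r, cams gives the robot as it stands.
- The arm moves only by the tool play_rows, never from a script. Its argument "commands" is text: rows parted by semicolons, each of 6 numbers parted by spaces: the shift along the world's x, y, z normalised to -1 to 1, where 1 is 30 mm, then the turn, a rotation vector about the world's x, y, z normalised to -1 to 1, where 1 is 0.15 rad. A call has 1 to 20 rows; each row shifts and turns the commanded pose from where the row before left it; what a row does not reach is not made up. A row lasts 1/10 s, in which the tool goes at most 50 mm and 8.59 degrees, less where a joint would pass 70% of its speed; a pose out of reach is approached as far as the arm can. A call with a number of a shift or a turn outside -1 to 1 is refused whole. A call with a gripper value outside its range is refused whole. "grip" is the finger opening in mm, from 0 to 87, set as the call begins (left out, the last holds). The fingers move at their own pace and stop on an object; the grip force is fixed at half the most. Time passes only in rows, so rows that do not move let the fingers close. It gives the time, the measured TCP pose, the force, the opening and the grip force at its end, in the units of the state.
- r.sense(): the state, without advancing time (a new reading comes with each control period).
- cams.capture(name): name is "scene" or "top"; returns (picture, depth): 420x560x3 uint8, blue, green, red; 420x560 float32, m along the optical axis (not along the pixel's ray), 0 where there is no reading.
- cams.camera_info(name): a dict with "mtx" (3x3 intrinsics, pixels), "k1" (the pictures are not rectified: a ray, as slopes to the right and down, at radius r is drawn at 1 + k1 r^2 times it, then the intrinsics apply), "R" (3x3) and "t" (3): a world point X has camera coordinates R X + t. Camera axes: x right, y down, z forward; pixel columns grow to the right and rows downward; lengths in m; the calibration is good to about 2 mm. A picture is of the moment at which its call begins. camera_info takes no time and is no camera call.
- r.finish_job(): hands the job in; it is judged then, once.
The state is a dict: "time_s": time; "joints": joint angles; "joint_velocities": joint speeds; "effort": joint torques, N m; "tcp_pos": TCP position; "ee_rot": TCP orientation; "wrist_force": force on the tool from outside, world axes, zero at the start; "moment": the same for the moment, N m; "gripper_width": opening from 0.0 (shut) to 1.0 (fully open); "gripper_force": force on a finger pad.
Only numpy, scipy, OpenCV 4.12 (cv2) and the standard library are available. Lean on these libraries where they do the work, as an engineer would, in place of code of your own. Each camera call takes 0.05 s, during which the arm holds its last target. There are 200 camera calls.

## Working session

There is one attempt and no reset: what is moved stays moved. The work goes in short steps, Python scripts to look and compute and a tool call to move; the robot and the scene stay as the last step left them, time stands still between calls to the robot, and variables do not carry over. Pictures are saved under pics/ and viewed, at most 10 in all, crops included, and the job is handed in when it is done.

Besides the shell and the picture viewer there is one more tool, called after "Emit:" as name(argument=value, ...) on one line, values as JSON. play_rows: Moves the arm, as the interface text tells. Scaled input: -1 to 1 covers 30 mm each way for a shift and 0.15 rad each way for a turn. Its arguments: {"type":"object","properties":{"commands":{"type":"string"},"grip":{"type":"number"}},"required":["commands"]}

```bash
mkdir -p pics; ls; python3 - <<'E'
from station import r,cams
import cv2,numpy as np
for n in("scene","top"):
    p,d=cams.capture(n);cv2.imwrite(f"pics/{n}0.png",p);np.savez(f"{n}0.npz",p=p,d=d)
    i=cams.camera_info(n);print(n,i, (d>0).mean())
s=r.sense();print(s["tcp_pos"],s["ee_rot"],s["wrist_force"],s["time_s"])
E
```

```text
pics
scene {'mtx': array([[511.63312744,   0.        , 282.29074597],
       [  0.        , 511.63312744, 222.50677961],
       [  0.        ,   0.        ,   1.        ]]), 'k1': -0.16404448774668406, 'R': array([[-0.15467649,  0.98768268, -0.02362414],
       [ 0.60736059,  0.07620191, -0.79076317],
       [-0.77922288, -0.13666084, -0.61166618]]), 't': array([ 0.00370085, -0.29754995,  1.50637958])} 0.996016156462585
top {'mtx': array([[388.2377377 ,   0.        , 270.61511581],
       [  0.        , 388.2377377 , 211.59607127],
       [  0.        ,   0.        ,   1.        ]]), 'k1': -0.07005674292749847, 'R': array([[-0.0587556 , -0.99826312,  0.00430293],
       [-0.97680184,  0.05660221, -0.2065293 ],
       [ 0.20592703, -0.01633786, -0.97843095]]), 't': array([0.10704575, 0.59413603, 0.87528012])} 0.9961267006802721
[0.14224101 0.60804202 0.22157129] [[ 9.73667862e-01 -2.27970994e-01 -3.46959060e-04]
 [-2.27971235e-01 -9.73665954e-01 -1.93002455e-03]
 [ 1.02167391e-04  1.95829956e-03 -9.99998077e-01]] [-0.97943238 -0.01154301  0.34461535] 0.1
```

View pics/scene0.png

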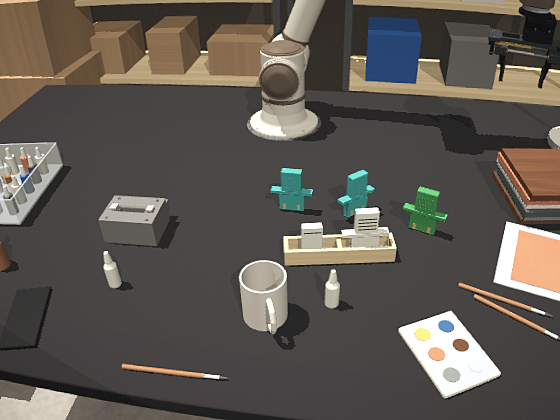

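View pics/top0.png

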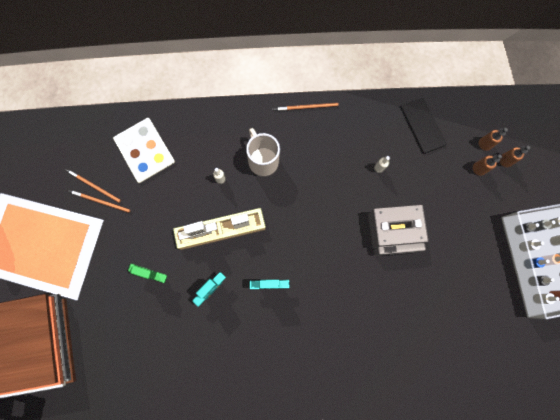

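The scene view shows the cradle at about (340,248), with the eared pack in its right bay (367,225), and the dock at (135,220). In the top view the pack is at (197,230), the cradle at (220,228) and the dock slot at about (402,225).

```bash
cat > h.py <<'E'
import cv2,numpy as np
from station import r,cams
def cloud(n,d):
    i=cams.camera_info(n);h,w=d.shape
    uv=np.stack(np.meshgrid(np.arange(w),np.arange(h)),-1).reshape(-1,1,2).astype(float)
    s=cv2.undistortPoints(uv,i["mtx"],np.array([i["k1"],0,0,0.])).reshape(h,w,2)
    c=np.dstack([s*d[...,None],d]); return (c-i["t"])@i["R"]
def plane(n,uv,z):
    i=cams.camera_info(n);s=cv2.undistortPoints(np.array(uv,float).reshape(-1,1,2),i["mtx"],np.array([i["k1"],0,0,0.])).reshape(-1,2)
    ray=np.c_[s,np.ones(len(s))]@i["R"];o=-i["R"].T@i["t"]
    return o+ray*((z-o[2])/ray[:,2])[:,None]
def rect(P,m,name):
    q=P[m][:,:2].astype(np.float32)*1000
    print(name,len(q),"rect",[np.round(v,1) for v in cv2.minAreaRect(q)],"mean",q.mean(0).round(1),"z",P[m][:,2].mean().round(4))
E
python3 - <<'E'
from h import *
for n in("top","scene"):
    f=np.load(n+"0.npz");P=cloud(n,f["d"]);X,Y,Z=np.moveaxis(P,-1,0)
    tb=(abs(Z)<.02)&(X>.3)&(X<.7)&(abs(Y)<.3);print(n,"table z",np.median(Z[tb]))
    c=plane("top",[[220,228],[402,228],[197,230]],.06);print(c.round(3)) if n=="top" else 0
    cr=np.hypot(X-c[0,0],Y-c[0,1])<.14
    rect(P,cr&(Z>.102)&(Z<.125)&(X>c[0,0]-.05),"packtop"); rect(P,cr&(Z>.072)&(Z<.088)&(X>c[0,0]-.05),"z72-88")
    rect(P,cr&(abs(Z-.034)<.005)&(X>c[0,0]-.05),"cradle rim"); rect(P,cr&(Z>.052)&(Z<.07)&(X>c[0,0]-.05),"ears z52-70")
    dk=np.hypot(X-c[1,0],Y-c[1,1])<.11
    rect(P,dk&(Z>.053)&(Z<.075),"dock top"); rect(P,dk&(Z>.0635)&(Z<.075),"stops")
p=np.load("top0.npz")["p"]
a=cv2.resize(p[195:265,165:275],None,fx=7,fy=7,interpolation=cv2.INTER_CUBIC)[:, :770]
cv2.imwrite("pics/c1.png",a[:490])
b=cv2.resize(p[195:262,365:437],None,fx=8,fy=8,interpolation=cv2.INTER_CUBIC);cv2.imwrite("pics/c2.png",b)
E
```

```text
top table z 0.000807426072891461
[[ 0.567  0.196  0.06 ]
 [ 0.541 -0.243  0.06 ]
 [ 0.565  0.251  0.06 ]]
packtop 166 rect [array([563.9, 251. ]), array([18.6, 43.8]), np.float64(13.1)] mean [563.1 250.4] z 0.1113
z72-88 177 rect [array([632.5, 211.1]), array([139.6, 145.5]), np.float64(11.2)] mean [586.4 167.5] z 0.0799
cradle rim 697 rect [array([623.1, 210.4]), array([154.1, 218.5]), np.float64(10.3)] mean [571.2 197.3] z 0.0346
ears z52-70 205 rect [array([630.2, 223.2]), array([141.4, 168.2]), np.float64(10.9)] mean [578.4 230.2] z 0.0614
dock top 1666 rect [array([ 549.3, -239.4]), array([ 91.1, 122. ]), np.float64(1.2)] mean [ 548.4 -239. ] z 0.0606
stops 129 rect [array([ 549.7, -236.4]), array([115.6,  88.4]), np.float64(88.2)] mean [ 552.2 -238.7] z 0.0657
scene table z -3.4788572013636686e-05
packtop 199 rect [array([563.8, 249.7]), array([21.9, 42.1]), np.float64(11.3)] mean [567.2 250.2] z 0.1087
z72-88 326 rect [array([609.6, 181.5]), array([122.4, 159.3]), np.float64(62.8)] mean [582.  193.7] z 0.0789
cradle rim 959 rect [array([572.9, 201.3]), array([ 56.3, 220.3]), np.float64(10.0)] mean [582.4 198.2] z 0.033
ears z52-70 505 rect [array([625.6, 231.7]), array([132.1, 170.6]), np.float64(20.7)] mean [576.1 220.3] z 0.0603
dock top 1478 rect [array([ 549.9, -241. ]), array([ 95.6, 123.5]), np.float64(1.7)] mean [ 554.7 -238.1] z 0.06
stops 94 rect [array([ 557.9, -246.4]), array([102.8,  60.2]), np.float64(76.5)] mean [ 550.2 -240. ] z 0.0659
```

View pics/c1.png

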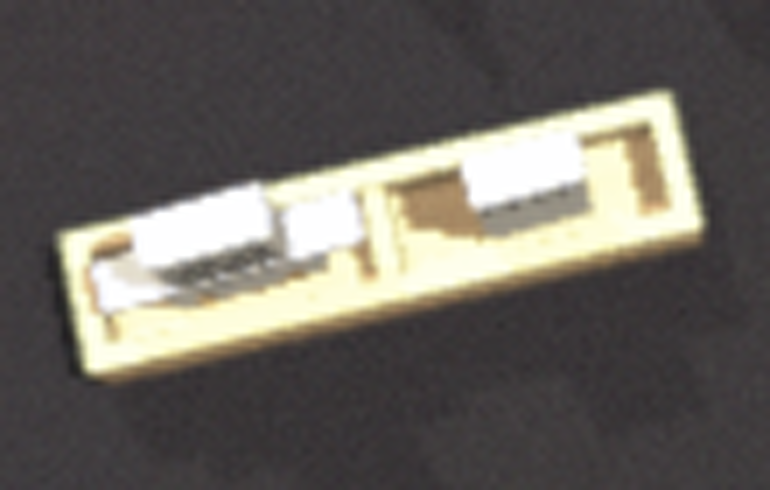

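View pics/c2.png

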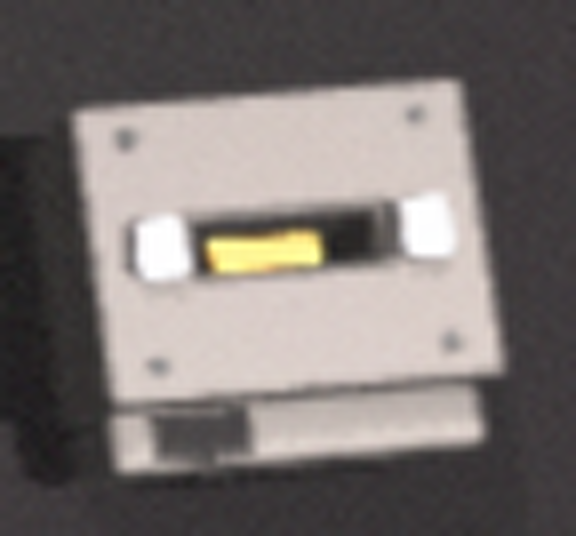

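Crop 1 shows the eared pack's top face at about (200,220), its ears at (130,280) and (322,222), and the spare on the right. Crop 2 shows the stops at (162,247) and (428,228), with the brass plunger between them.

```bash
python3 - <<'E'
from h import *
f=np.load("top0.npz");p=f["p"];d=f["d"];P=cloud("top",d)
g=cv2.resize(p,None,fx=8,fy=8,interpolation=cv2.INTER_CUBIC).min(2)
def blobs(n,box,z,th,amin,amax):
    x0,x1,y0,y1=box;m=(g[y0*8:y1*8,x0*8:x1*8]>th).astype(np.uint8)
    k,l,s,c=cv2.connectedComponentsWithStats(m)
    for i in range(1,k):
        if amin<s[i,4]<amax:
            cn=cv2.findContours((l==i).astype(np.uint8),0,1)[0][0].reshape(-1,2)
            uv=(cn+[x0*8+.5,y0*8+.5])/8-.5
            q=plane("top",uv,z)[:,:2].astype(np.float32)*1000
            print(n,s[i,4],"px",(c[i]/8+[x0,y0]).round(1),[np.round(v,1) for v in cv2.minAreaRect(q)])
blobs("stop",(378,428,215,235),.066,235,800,8000)
blobs("top",(165,275,195,265),.111,235,800,40000)
blobs("ear",(165,275,195,265),.061,235,800,40000)
g=255-0*g+0 if 0 else g
E
```

```text
stop 2333 px [418.6 223.2] [array([ 550.8, -282.3]), array([14.3, 17.8]), np.float64(86.7)]
stop 2302 px [385.2 226. ] [array([ 548.6, -199.1]), array([17.7, 13.9]), np.float64(6.0)]
top 2787 px [258.5 218.7] [array([574.3, 108.5]), array([43.5, 29.2]), np.float64(10.9)]
top 15009 px [228.2 221.1] [array([574.6, 172.2]), array([ 23.5, 105.2]), np.float64(12.7)]
top 8465 px [193.5 227.4] [array([563.5, 250.9]), array([17. , 44.4]), np.float64(13.0)]
top 921 px [228.4 234.3] [array([543.4, 172.7]), array([ 6.1, 24.4]), np.float64(10.9)]
top 1866 px [182.3 236.4] [array([543.3, 276.5]), array([23.1, 12.4]), np.float64(62.8)]
ear 2787 px [258.5 218.7] [array([583.9, 109.7]), array([46. , 30.9]), np.float64(10.9)]
ear 15009 px [228.2 221.1] [array([584.2, 177.1]), array([ 24.9, 111.3]), np.float64(12.7)]
ear 8465 px [193.5 227.4] [array([572.5, 260.3]), array([17.9, 46.9]), np.float64(13.0)]
ear 921 px [228.4 234.3] [array([551.3, 177.6]), array([ 6.5, 25.8]), np.float64(10.9)]
ear 1866 px [182.3 236.4] [array([551.2, 287.4]), array([24.4, 13.2]), np.float64(62.8)]
```

Emit:
play_rows(commands="0.7 -0.6 0 0 0 -0.8;0.7 -0.6 0 0 0 -0.8;0.7 -0.6 0 0 0 -0.8;0.7 -0.6 0 0 0 -0.8;0.7 -0.6 0 0 0 -0.8;0.7 -0.6 0 0 0 -0.8;0.7 -0.6 0 0 0 -0.8;0.7 -0.6 0 0 0 -0.8;0.7 -0.6 0 0 0 -0.8;0.7 -0.6 0 0 0 0;0.7 -0.6 0 0 0 0;0.7 -0.6 0 0 0 0;0.7 -0.6 0 0 0 0;0.7 -0.6 0 0 0 0;0.7 -0.6 0 0 0 0;0.7 -0.6 0 0 0 0;0.7 -0.6 0 0 0 0;0.7 -0.6 0 0 0 0;0 0 0 0 0 0;0 0 0 0 0 0", grip=87)

```text
time_s: 2.1
tcp_pos: [0.5203, 0.284, 0.2219]
ee_rot: [[0.257, -0.967, -0.001], [-0.967, -0.257, -0.001], [0.0, 0.001, -1.0]]
wrist_force: [0.3, -0.9, 0.0]
gripper_width: 1.003
gripper_force: 0.0
```

Emit:
play_rows(commands="0.72 -0.55 -0.4 0 0 -0.22;0.72 -0.55 -0.4 0 0 0;0 0 0 0 0 0;0 0 -0.8 0 0 0;0 0 -0.8 0 0 0;0 0 -0.8 0 0 0;0 0 -0.8 0 0 0;0 0 -0.7 0 0 0;0 0 -0.4 0 0 0;0 0 0 0 0 0;0 0 0 0 0 0")

```text
time_s: 3.2
tcp_pos: [0.5638, 0.2524, 0.0704]
ee_rot: [[0.227, -0.974, 0.001], [-0.974, -0.227, 0.0], [-0.0, -0.001, -1.0]]
wrist_force: [-0.5, 0.7, -0.2]
gripper_width: 0.999
gripper_force: 0.0
```

Emit:
play_rows(commands="0 -0.05 -0.08 0 0 0;0 0 0 0 0 0")

```text
time_s: 3.4
tcp_pos: [0.5638, 0.2503, 0.068]
ee_rot: [[0.226, -0.974, 0.001], [-0.974, -0.226, 0.001], [-0.001, -0.001, -1.0]]
wrist_force: [-0.6, 0.5, 0.9]
gripper_width: 1.0
gripper_force: 0.0
```

Emit:
play_rows(commands="0 0 0 0 0 0;0 0 0 0 0 0;0 0 0 0 0 0;0 0 0 0 0 0;0 0 0 0 0 0;0 0 0 0 0 0;0 0 0 0 0 0;0 0 0 0 0 0;0 0 0 0 0 0;0 0 0 0 0 0;0 0 0 0 0 0;0 0 0 0 0 0", grip=0)

```text
time_s: 4.6
tcp_pos: [0.5635, 0.2501, 0.0672]
ee_rot: [[0.226, -0.974, 0.0], [-0.974, -0.226, 0.0], [-0.0, -0.0, -1.0]]
wrist_force: [0.0, 0.4, 0.2]
gripper_width: 0.205
gripper_force: 30.0
```

Emit:
play_rows(commands="0 0 0.3 0 0 0;0 0 0.6 0 0 0;0 0 0.8 0 0 0;0 0 0.8 0 0 0;0 0 0.8 0 0 0;0 0 0.7 0 0 0;0 -0.3 0 0 0 0;0 -0.6 0 0 0 -0.15;0 -0.8 0 0 0 -0.15;0 -0.8 0 0 0 -0.15;0 -0.8 0 0 0 -0.15;-0.05 -0.8 0 0 0 -0.15;-0.05 -0.8 0 0 0 -0.15;-0.05 -0.8 0 0 0 -0.15;-0.05 -0.8 0 0 0 -0.15;-0.05 -0.8 0 0 0 -0.15;-0.05 -0.8 0 0 0 0;-0.05 -0.8 0 0 0 0;-0.05 -0.8 0 0 0 0;-0.05 -0.8 0 0 0 0")

```text
time_s: 6.6
tcp_pos: [0.5477, -0.0672, 0.1851]
ee_rot: [[0.023, -1.0, -0.005], [-1.0, -0.023, -0.0], [0.0, 0.005, -1.0]]
wrist_force: [-0.5, -0.1, -2.2]
gripper_width: 0.206
gripper_force: 30.0
```

Emit:
play_rows(commands="-0.05 -0.8 0 0 0 0;0 -0.8 0 0 0 0;0 -0.8 0 0 0 0;0 -0.8 0 0 0 0;0 -0.8 0 0 0 0;0 -0.8 0 0 0 0;0 -0.7 0 0 0 0;0 -0.3 0 0 0 0;0 0 0 0 0 0;0 0 0 0 0 0;0 0 0 0 0 0")

```text
time_s: 7.7
tcp_pos: [0.5483, -0.2382, 0.1869]
ee_rot: [[0.026, -1.0, -0.001], [-1.0, -0.026, 0.0], [-0.0, 0.001, -1.0]]
wrist_force: [-0.3, 0.6, -2.5]
gripper_width: 0.204
gripper_force: 30.0
```

```bash
python3 - <<'E'
from h import *
for n in("scene","top"):
    p,d=cams.capture(n);np.savez(f"{n}1.npz",p=p,d=d)
    if n=="scene": cv2.imwrite("pics/s1.png",cv2.resize(p[90:260,70:220],None,fx=3.5,fy=3.5,interpolation=cv2.INTER_CUBIC))
    else: cv2.imwrite("pics/t1.png",cv2.resize(p[180:270,340:460],None,fx=6,fy=6,interpolation=cv2.INTER_CUBIC))
    P=cloud(n,d);X,Y,Z=np.moveaxis(P,-1,0);w=p.min(2)
    for lo,hi,t in((.127,.165,"blade"),(.165,.183,"earbar"),(.19,.225,"grip")):
        rect(P,(abs(X-.55)<.04)&(abs(Y+.24)<.08)&(Z>lo)&(Z<hi)&(w>120),n+t)
s=r.sense();print(s["tcp_pos"],s["ee_rot"][:,1],s["wrist_force"])
E
```

```text
sceneblade 352 rect [array([ 554. , -236.7]), array([17. , 58.3]), np.float64(11.3)] mean [ 554.4 -236.5] z 0.1485
sceneearbar 296 rect [array([ 550.1, -238.2]), array([20.4, 93.3]), np.float64(3.1)] mean [ 553.6 -233.1] z 0.1765
scenegrip 97 rect [array([ 557.7, -234.7]), array([16.6, 44.6]), np.float64(17.1)] mean [ 555.9 -224.1] z 0.2084
topblade 0 rect [array([0., 0.]), array([0., 0.]), np.float64(0.0)] mean [nan nan] z nan
topearbar 0 rect [array([0., 0.]), array([0., 0.]), np.float64(0.0)] mean [nan nan] z nan
topgrip 0 rect [array([0., 0.]), array([0., 0.]), np.float64(0.0)] mean [nan nan] z nan
[ 0.54854664 -0.23809684  0.18716711] [-9.99646268e-01 -2.65957929e-02  4.39617953e-05] [ 0.53426719  0.0863162  -1.58055473]h.py:14: RuntimeWarning: Mean of empty slice.
  print(name,len(q),"rect",[np.round(v,1) for v in cv2.minAreaRect(q)],"mean",q.mean(0).round(1),"z",P[m][:,2].mean().round(4))
  ret = um.true_divide(
  ret = ret.dtype.type(ret / rcount)
```

View pics/s1.png

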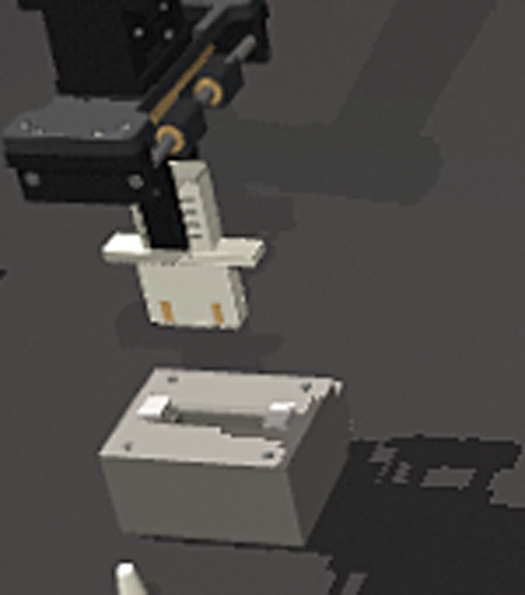

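View pics/t1.png

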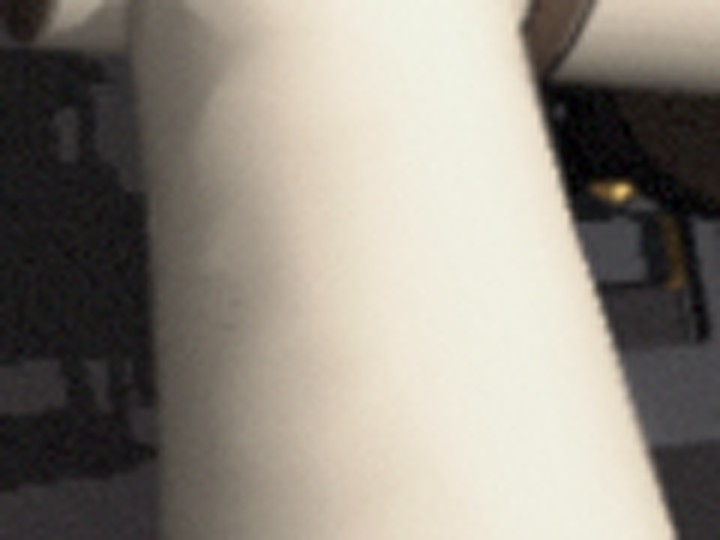

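The held pack hangs about upright over the slot in the scene crop: its ears are at (125,245) and (255,248), and the stops are at (155,407) and (280,410). The top view is blocked by the arm. I'll check the roll in saved data before lowering.

```bash
python3 - <<'E'
from h import *
f=np.load("scene1.npz");p=f["p"];P=cloud("scene",f["d"]);X,Y,Z=np.moveaxis(P,-1,0);w=p.min(2)
m=(abs(X-.55)<.04)&(abs(Y+.24)<.08)&(Z>.115)&(Z<.185)&(w>90)
# per-column bottom edge of blade and front-face slope
c=np.array([[Y[v,u],Z[v,u],X[v,u]] for u in range(560) for v in [np.where(m[:,u])[0]] if len(v) for v in [v.max()]])
b=c[(abs(c[:,0]+.238)<.024)];print("bottom",np.polyfit(b[:,0],b[:,1],1),b[:,1].mean(),len(b))
k=(abs(Y+.238)<.024)&m&(Z<.16)&(Z>.133);A=np.c_[Y[k],Z[k],np.ones(k.sum())];print("face x~y,z",np.linalg.lstsq(A,X[k],rcond=None)[0])
blob=(w>215)&(f["d"]>0)
f0=np.load("scene0.npz");g=f0["p"].min(2);Q=cloud("scene",f0["d"])
l=cv2.connectedComponentsWithStats(((g>190)&(abs(Q[...,0]-.55)<.03)&(abs(Q[...,1]+.24)<.06)).astype(np.uint8))
for s,cc in zip(l[2][1:],l[3][1:]):
    if s[4]>8: print(s[4],cc,plane("scene",[cc],.066))
E
```

```text
bottom [0.0071142  0.13095434] 0.12925490111688118 20
face x~y,z [-0.01088237 -0.01354127  0.55441521]
31 [113.41935484 205.09677419] [[ 0.54984187 -0.28257166  0.066     ]]
34 [149.41176471 207.08823529] [[ 0.54740929 -0.20022216  0.066     ]]
```

Emit:
play_rows(commands="0.03 -0.1 0 0 0 0;0 0 -0.4 0 0 0;0 0 -0.6 0 0 0;0 0 -0.5 0 0 0;0 0 -0.3 0 0 0;0 0 -0.1 0 0 0;0 0 -0.1 0 0 0;0 0 -0.1 0 0 0;0 0 0 0 0 0;0 0 0 0 0 0")

```text
time_s: 8.8
tcp_pos: [0.5497, -0.242, 0.1246]
ee_rot: [[0.026, -1.0, 0.001], [-1.0, -0.026, -0.0], [0.0, -0.001, -1.0]]
wrist_force: [-0.6, -0.2, -2.1]
gripper_width: 0.204
gripper_force: 30.0
```

Emit:
play_rows(commands="0 0 -0.07 0 0 0;0 0 -0.07 0 0 0;0 0 -0.07 0 0 0;0 0 0 0 0 0")

```text
time_s: 9.2
tcp_pos: [0.5491, -0.2419, 0.1174]
ee_rot: [[0.025, -1.0, -0.001], [-1.0, -0.025, 0.0], [-0.0, 0.001, -1.0]]
wrist_force: [0.5, 0.2, -3.0]
gripper_width: 0.203
gripper_force: 30.0
```

Foot is about 7 mm in with no contact force. Continuing.

Emit:
play_rows(commands="0 0 -0.08 0 0 0;0 0 -0.08 0 0 0;0 0 -0.08 0 0 0;0 0 -0.08 0 0 0;0 0 -0.08 0 0 0;0 0 0 0 0 0")

```text
time_s: 9.8
tcp_pos: [0.5491, -0.2419, 0.1053]
ee_rot: [[0.025, -1.0, -0.001], [-1.0, -0.025, 0.0], [-0.0, 0.001, -1.0]]
wrist_force: [-0.4, 0.0, -2.1]
gripper_width: 0.209
gripper_force: 30.0
```

Emit:
play_rows(commands="0 0 -0.1 0 0 0;0 0 -0.1 0 0 0;0 0 -0.1 0 0 0;0 0 -0.1 0 0 0;0 0 -0.1 0 0 0;0 0 -0.1 0 0 0;0 0 -0.1 0 0 0;0 0 0 0 0 0;0 0 0 0 0 0")

```text
time_s: 10.7
tcp_pos: [0.5495, -0.242, 0.0851]
ee_rot: [[0.026, -1.0, 0.0], [-1.0, -0.026, -0.0], [0.0, -0.0, -1.0]]
wrist_force: [-0.4, 0.8, 4.9]
gripper_width: 0.205
gripper_force: 30.0
```

Emit:
play_rows(commands="0 0 -0.05 0 0 0;0 0 -0.05 0 0 0;0 0 -0.04 0 0 0;0 0 0 0 0 0;0 0 0 0 0 0")

```text
time_s: 11.2
tcp_pos: [0.5495, -0.242, 0.081]
ee_rot: [[0.026, -1.0, 0.0], [-1.0, -0.026, -0.0], [0.0, -0.0, -1.0]]
wrist_force: [-1.4, 0.9, 5.1]
gripper_width: 0.206
gripper_force: 30.0
```

Emit:
play_rows(commands="0 0 -0.03 0 0 0;0 0 0 0 0 0;0 0 0 0 0 0")

```text
time_s: 11.5
tcp_pos: [0.5495, -0.242, 0.0801]
ee_rot: [[0.026, -1.0, 0.0], [-1.0, -0.026, -0.0], [0.0, -0.0, -1.0]]
wrist_force: [-1.6, 0.1, 5.2]
gripper_width: 0.204
gripper_force: 30.0
```

Emit:
play_rows(commands="0 0 -0.02 0 0 0;0 0 0 0 0 0;0 0 0 0 0 0")

```text
time_s: 11.8
tcp_pos: [0.5495, -0.242, 0.0801]
ee_rot: [[0.026, -1.0, 0.0], [-1.0, -0.026, -0.0], [0.0, -0.0, -1.0]]
wrist_force: [-3.2, 2.7, 9.3]
gripper_width: 0.207
gripper_force: 30.0
```

Emit:
play_rows(commands="0 0 -0.02 0 0 0;0 0 0 0 0 0;0 0 0 0 0 0")

```text
time_s: 12.1
tcp_pos: [0.5496, -0.242, 0.0801]
ee_rot: [[0.026, -1.0, 0.0], [-1.0, -0.026, -0.001], [0.001, -0.0, -1.0]]
wrist_force: [-3.6, 3.0, 9.7]
gripper_width: 0.202
gripper_force: 30.0
```

Emit:
play_rows(commands="0 0 -0.03 0 0 0;0 0 0 0 0 0;0 0 0 0 0 0")

```text
time_s: 12.4
tcp_pos: [0.5495, -0.242, 0.0801]
ee_rot: [[0.026, -1.0, 0.001], [-1.0, -0.026, -0.001], [0.001, -0.001, -1.0]]
wrist_force: [-5.1, 3.9, 15.2]
gripper_width: 0.203
gripper_force: 30.0
```

```bash
python3 - <<'E'
from h import *
p,d=cams.capture("scene");cv2.imwrite("pics/s2.png",cv2.resize(p[130:260,80:200],None,fx=4.5,fy=4.5,interpolation=cv2.INTER_CUBIC))
F=[]
for _ in range(6):cams.capture("scene");F.append(r.sense()["wrist_force"])
s=r.sense();print(np.mean(F,0),s["tcp_pos"],s["gripper_width"],s["moment"],s["time_s"])
P=cloud("scene",d);X,Y,Z=np.moveaxis(P,-1,0);w=p.min(2)
m=(abs(X-.55)<.03)&(w>110)&(Z>.058)&(Z<.085)
for lo,hi in((-.29,-.272),(-.21,-.193)):
    k=m&(Y>lo)&(Y<hi);print(k.sum(),np.percentile(Z[k],[10,50,90]).round(4))
E
```

```text
[-4.39010241  3.55088526 14.93428939] [ 0.54955425 -0.24201654  0.08006543] 0.2024681279056455 [ 1.24945087  1.58865665 -0.04086526] 12.75
103 [0.0595 0.065  0.0752]
78 [0.0641 0.0727 0.0756]
```

View pics/s2.png

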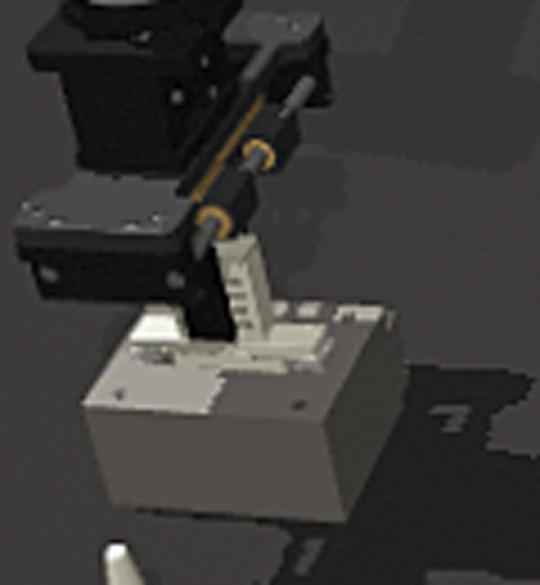

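The ears, at (155,330) and (305,340) in the crop, sit on the stops. Depth is at the expected value (TCP z 0.080 m), with about 17 N of push against the plunger's 8 N. Handing in while holding.

```bash
python3 -c "
from station import r
print(r.finish_job())"
```

```text
the job is handed in; nothing more can be done
None
```

The eared pack is in the dock and was still held pressed down at hand-in, both ears on the steel stops, with about 17 N of push against the plunger's 8 N, at about 13 s of the 48 s allowed; no verdict was returned.

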